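# Camper hob ready for the road

### The job

Get the camper's hob ready for the road after its clean: lower the pan grate gently into its catches, then swing the travel clip (red crossbar) over the grate's front bar until it lies shut. Push every knob that is on the green drying mat fully home onto a shaft of the hob - press it lightly and turn it clockwise until it drops over the D - and turn it on clockwise to its off stop, then let go; any knob fits any shaft. Do not let the grate slam, and leave everything else where it is.

Things in the scene. Friction and masses are not known exactly. Their poses are not given: they have to be found in the camera images.
- hob: Fixed two-burner steel hob, 440 mm wide (y), 340 deep (x); origin under its centre on the worktop, +x to its back. Deck 50 mm above the worktop. Black control strip along its front with three shafts at x = -125, y = +110, 0, -110 mm. Burner caps at x = 45, y = +-110, tops 69 mm up. Two rubber catches for the grate's front bar at x = -65, y = +-125, 88 mm high. Red dot behind each shaft = off.
- grate (a joint): Hinge of the wire pan grate, rad: 0 = flat, front bar resting in its catches; up to 1.45 raised; starts 0.9 to 1.2. Axis along the hob's y at the back. Stiff, stays where left; 2 to 4 N at the front bar lowers it. Grate 200 mm deep, 330 wide; wires front to back at the hob's y = 0, +-110, +-165 mm, one across at x = 45 mm.
- grate_hinge (a point): Point on the grate's hinge line, at the hob's y = -55 mm, 82 mm above the worktop.
- grate_grip (a point): Point on the grate's front bar (round, 10 mm diameter, along the hob's y) at the hob's y = -55 mm, a good place to grip it. It is 200 mm from grate_hinge: 200 mm x cos(joint) in front of it (-x of the hob) and 200 mm x sin(joint) above it.
- clip (a joint): Hinge of the travel clip, rad: 0 = shut, strap lying level over the grate's front bar; up to 1.9; starts 1.3 to 1.7 (upright). Axis along the hob's y. Stays where it is left; about 1.5 N at its crossbar moves it.
- clip_hinge (a point): Hinge of the travel clip, 25 mm in front of the closed grate's front bar, at the hob's x = -90, y = +55 mm, 90 mm above the worktop. Strap 10 mm wide, 4 mm thick.
- clip_grip (a point): Centre of the clip's red crossbar (round, 10 mm diameter, 44 mm long along the hob's y), 80 mm from clip_hinge: 80 mm x cos(joint) behind it (+x of the hob) and 80 mm x sin(joint) above it. Open, it can be in the way of a gripper at the middle and left shafts. Shut, it lies 40 mm above the deck, 55 mm behind the front bar, other wires 45 mm or more away.
- shaft0 (a joint): Turn of the left (+y of the hob) shaft, rad: 0 = off stop, its flat facing the hob's +x (red off dot); grows anticlockwise seen from above to 3.5. Starts 0.5 to 1.0. Friction 0.03 N m holds it while a knob is rubbed round on its tip.
- shaft1 (a joint): Turn of the middle shaft, rad: 0 = off stop, its flat facing the hob's +x (red off dot); grows anticlockwise seen from above to 3.5. Starts 0.5 to 1.0. Friction 0.03 N m holds it while a knob is rubbed round on its tip.
- shaft2 (a joint): Turn of the right (-y of the hob) shaft, rad: 0 = off stop, its flat facing the hob's +x (red off dot); grows anticlockwise seen from above to 3.5. Starts 0.5 to 1.0. Friction 0.03 N m holds it while a knob is rubbed round on its tip.
- shaft0_foot (a point): Foot of the left shaft on its axis, on a round boss (radius 14 mm, top 3 mm above the deck, 53 mm above the worktop); a seated knob's underside rests here. D-shaft of 12 mm diameter with one flat 1.8 mm off the axis, standing 17 mm up from here, the top 6 mm tapered to 5 mm. x axis points out of the flat.
- shaft1_foot (a point): Foot of the middle shaft on its axis, on a round boss (radius 14 mm, top 3 mm above the deck, 53 mm above the worktop); a seated knob's underside rests here. D-shaft of 12 mm diameter with one flat 1.8 mm off the axis, standing 17 mm up from here, the top 6 mm tapered to 5 mm. x axis points out of the flat.
- shaft2_foot (a point): Foot of the right shaft on its axis, on a round boss (radius 14 mm, top 3 mm above the deck, 53 mm above the worktop); a seated knob's underside rests here. D-shaft of 12 mm diameter with one flat 1.8 mm off the axis, standing 17 mm up from here, the top 6 mm tapered to 5 mm. x axis points out of the flat.
- mat: Green ribbed drying mat, fixed, 320 mm (x) by 190 mm (y), 4 mm thick, left of the hob; origin under its centre. The loose knobs stand on it, 75 mm or more apart.
- knob0_mid (a point): Centre of knob 0 (may be absent), 20 mm up. Black wing knob, 46 mm long (x), 24 wide (y, flat upright sides), 40 high on a round 46 mm flange 4 high, 60 g, upright on the 4 mm thick green mat. White pointer on top to +x. D-bore below 20 mm deep, 13 mm across, flat on the pointer side: it drops on when the pointer faces like the shaft's flat, +-5 deg, else stays 10 to 17 mm high. Seated play 12 deg.
- knob1_mid (a point): Centre of knob 1 (may be absent), 20 mm up. Black wing knob, 46 mm long (x), 24 wide (y, flat upright sides), 40 high on a round 46 mm flange 4 high, 60 g, upright on the 4 mm thick green mat. White pointer on top to +x. D-bore below 20 mm deep, 13 mm across, flat on the pointer side: it drops on when the pointer faces like the shaft's flat, +-5 deg, else stays 10 to 17 mm high. Seated play 12 deg.
- knob2_mid (a point): Centre of knob 2 (may be absent), 20 mm up. Black wing knob, 46 mm long (x), 24 wide (y, flat upright sides), 40 high on a round 46 mm flange 4 high, 60 g, upright on the 4 mm thick green mat. White pointer on top to +x. D-bore below 20 mm deep, 13 mm across, flat on the pointer side: it drops on when the pointer faces like the shaft's flat, +-5 deg, else stays 10 to 17 mm high. Seated play 12 deg.
- mug: Bystander: blue mug left of the mat, radius 40 mm, 92 mm high; to be left alone.
- dishbrush: Bystander: dish brush lying behind the mat, 220 mm long; to be left alone.
- mill: Bystander: dark wooden pepper mill right of the hob, radius 27 mm, 155 mm high; to be left alone.
- spray: Bystander: amber bottle at the right, radius 30 mm, 170 mm high; to be left alone.
- teaspoon: Bystander: steel teaspoon lying on the mat's left part, 140 mm long; to be left alone.
Mind the look-alikes: they are no part of the job. Leave any turquoise or yellow look-alike of the part that bears knob0_mid alone.

How it is judged:
On the way, in this order (a step that is already met when the one before it is completed fails the run):
1. the pan grate is down in its catches (value of joint grate below 0.05 rad), for 0.2 s.
2. the travel clip is shut over the lowered grate (value of joint grate below 0.05 rad and value of joint clip below 0.12 rad), for 0.2 s.
At the end, for the whole second after the job is handed in: The grate is down (joint below 0.05 rad) and the clip shut (below 0.12 rad); every knob present is fully home on a shaft (underside within 3 mm of the shaft's foot in height and sideways), upright, with that shaft turned to within 0.3 rad of its off stop (all of step 2 and ((horizontal distance between knob0_mid and shaft0_foot below 0.003 m and z of knob0_mid in the frame of shaft0_foot below 0.023 m and value of joint shaft0 below 0.3 rad) or (horizontal distance between knob0_mid and shaft1_foot below 0.003 m and z of knob0_mid in the frame of shaft1_foot below 0.023 m and value of joint shaft1 below 0.3 rad) or (horizontal distance between knob0_mid and shaft2_foot below 0.003 m and z of knob0_mid in the frame of shaft2_foot below 0.023 m and value of joint shaft2 below 0.3 rad)) and ((horizontal distance between knob1_mid and shaft0_foot below 0.003 m and z of knob1_mid in the frame of shaft0_foot below 0.023 m and value of joint shaft0 below 0.3 rad) or (horizontal distance between knob1_mid and shaft1_foot below 0.003 m and z of knob1_mid in the frame of shaft1_foot below 0.023 m and value of joint shaft1 below 0.3 rad) or (horizontal distance between knob1_mid and shaft2_foot below 0.003 m and z of knob1_mid in the frame of shaft2_foot below 0.023 m and value of joint shaft2 below 0.3 rad)) and ((horizontal distance between knob2_mid and shaft0_foot below 0.003 m and z of knob2_mid in the frame of shaft0_foot below 0.023 m and value of joint shaft0 below 0.3 rad) or (horizontal distance between knob2_mid and shaft1_foot below 0.003 m and z of knob2_mid in the frame of shaft1_foot below 0.023 m and value of joint shaft1 below 0.3 rad) or (horizontal distance between knob2_mid and shaft2_foot below 0.003 m and z of knob2_mid in the frame of shaft2_foot below 0.023 m and value of joint shaft2 below 0.3 rad)) and angle between each of knob0_mid, knob1_mid, knob2_mid's own z axis and vertical below 0.12 rad); the robot touches nothing.
It fails at once if the grate slams (closes faster than 2.5 rad/s) (velocity of joint grate below -2.5 rad/s).
It fails at once if a bystander is knocked away (moved over 5 cm) (distance of any of mug, dishbrush, mill, spray, teaspoon from where it was at the start of the episode above 0.05 m).
Of knob0, knob1, knob2 only 2 to 3 are there at a start; the rules pass over those that are not, and their reading is None.
At some moment in a run one of knob0, knob1, knob2 may be knocked a few centimetres aside while the robot is not near it.
It also fails if it takes over 208 s, if anything falls off the work surface, if the arm or the gripper's body presses on something with over 40 N, if the wrist force passes 120 N, or if a joint passes its speed limit or range.

### The arm

A 6-joint arm with a two-finger parallel gripper is mounted at the origin on the work surface. World frame = base frame: x ahead of the robot, y to its left, z up, the work surface at z = 0. Lengths are in m, angles in rad, forces in N, time in s.
With the tool pointing down it reaches from about 0.35 to 0.975 m from the base axis. Payload 4.9 kg.
Tool frame: the origin (TCP) lies at the very end of the fingers, on their centre line; the grasp point (between the pads) lies 19 mm behind it; z points along the fingers, y is the line along which they close (so a half turn about z gives the same grasp; the last joint's range is limited). The gripper opens to 85 mm and grips with 20 to 120 N. Pads are 22 mm wide; open, the fingers measure 114 mm over their backs; the gripper's body (76 mm by 85 mm) begins 54 mm behind the grasp point. The pads swing forward as they close: fully open they stand 13 mm farther back than shut.
Start: joints at [1.096, 0.053, 1.613, -0, 1.476, -0.119], TCP at [0.218, 0.586, 0.231] pointing down, gripper open.
Joint ranges: [-3.01, 3.01], [-1.01, 2.22], [0.06, 2.58], [-1.02, 4.17], [0.09, 2.62], [-3.14, 3.14]. Speed limits (rad/s): [2.57, 2.57, 3.14, 3.14, 3.14, 3.14].

### API

Orientations are given as a rotation vector (axis times angle).
In Python, from station import ctrl gives the robot as it stands.
- The arm moves only by the shell command python3 -m crank 'ROWS' [OPENING] [FORCE]. ROWS is text: rows parted by semicolons, each of 4 numbers parted by spaces: the shift along the world's x, y, z in units of 0.5 m (1.0 is 0.5 m), then the turn about the world's z in units of 90 degrees (1.0 is 90 degrees). In form: x y z turn; .... A call has exactly 5 rows; each row shifts and turns the commanded pose from where the row before left it; what a row does not reach is not made up. A row lasts 1/12 s, in which the tool goes at most 41.7 mm and 7.16 degrees, less where a joint would pass 70% of its speed; a pose out of reach is approached as far as the arm can. A call with a number of a shift or a turn outside -1 to 1 is refused whole. A call with a gripper value outside its range is refused whole. OPENING is the opening in per cent of the stroke, from 0 (shut) to 100 (fully open), set as the call begins (- or left out, the last holds). The fingers move at their own pace and stop on an object; FORCE is the grip in N (left out, the last holds). Time passes only in rows, so rows that do not move let the fingers close, or fill a call up. It gives the time, the measured TCP pose, the force, the opening and the grip force at its end, in the units of the state.
- ctrl.get_obs(): the state, without advancing time (a new reading comes with each control period).
- ctrl.get_image(name): name is "scene" or "top"; returns (picture, depth): 480x640x3 uint8, red, green, blue; 480x640 float32, m along the optical axis (not along the pixel's ray), 0 where there is no reading.
- ctrl.get_calibration(name): a dict with "fx", "fy", "cx", "cy" (pixels), "extrinsics" (4x4, takes a point from world to camera coordinates). Camera axes: x right, y down, z forward; pixel columns grow to the right and rows downward; lengths in m; the calibration is good to about 2 mm. A picture is of the moment at which its call begins. get_calibration takes no time and is no camera call.
- ctrl.finish_job(): hands the job in; it is judged then, once.
The state is a dict: "t": time; "q": joint angles; "dq": joint speeds; "effort": joint torques, N m; "tool_pos": TCP position; "tool_rot": TCP orientation; "contact_force": force on the tool from outside, world axes, zero at the start; "wrist_torque": the same for the moment, N m; "opening": finger opening in m; "grip_force": force on a finger pad.
Only numpy, scipy, OpenCV 4.12 (cv2) and the standard library are available. Lean on these libraries where they do the work, as an engineer would, in place of code of your own. Each camera call takes 0.05 s, during which the arm holds its last target. There are 200 camera calls.

## Working session

There is one attempt and no reset: what is moved stays moved. The work goes in short steps, Python scripts to look and compute and a shell command to move; the robot and the scene stay as the last step left them, time stands still between calls to the robot, and variables do not carry over. Pictures are saved under pics/ and viewed, at most 14 in all, crops included, and the job is handed in when it is done.

```bash
ls; mkdir -p pics; cat > h.py <<'E'
import numpy as np,cv2
from station import ctrl
def grab(n):
    im,d=ctrl.get_image(n);np.savez('/tmp/%s.npz'%n,im=im,d=d);return im,d
def cal(n):
    c=ctrl.get_calibration(n);K=np.array([[c['fx'],0,c['cx']],[0,c['fy'],c['cy']],[0,0,1]]);return K,np.array(c['extrinsics'])
def ray(n,uv,z):
    K,E=cal(n);R,t=E[:3,:3],E[:3,3];o=-R.T@t;d=R.T@np.linalg.inv(K)@np.array([uv[0],uv[1],1.]);return o+d*(z-o[2])/d[2]
def dep(n,d,uv):
    K,E=cal(n);z=d[int(uv[1]),int(uv[0])];p=np.linalg.inv(K)@np.array([uv[0],uv[1],1.])*z;return E[:3,:3].T@(p-E[:3,3])
def cloud(n,d):
    K,E=cal(n);v,u=np.mgrid[:480,:640];p=np.stack([(u-K[0,2])/K[0,0]*d,(v-K[1,2])/K[1,1]*d,d],-1);return (p-E[:3,3])@E[:3,:3]
def proj(n,p):
    K,E=cal(n);q=K@(E[:3,:3]@np.array(p)+E[:3,3]);return q[:2]/q[2]
def save(im,name):cv2.imwrite('pics/'+name,im[:,:,::-1])
E
python3 - <<'E'
from h import *
for n in('scene','top'):
    im,d=grab(n);save(im,n+'0.png');K,E=cal(n);print(n,K[0,0],-E[:3,:3].T@E[:3,3],E[:3,:3][2])
o=ctrl.get_obs();print(o)
E
```

```text
pics
scene 579.1814297890579 [1.11977825 0.61573245 1.16715295] [-0.42787159 -0.43056188 -0.79469641]
top 609.4449327236186 [0.324717   0.02690638 1.64167732] [ 0.132356   -0.00321577 -0.99119703]
{'t': 0.1, 'q': array([ 1.09601027e+00,  5.32981390e-02,  1.61414667e+00, -1.99845471e-05,
        1.47605614e+00, -1.18977788e-01]), 'dq': array([-0.00087715, -0.0024688 , -0.00366541, -0.00052938, -0.00104489,
       -0.00104803]), 'effort': array([ 3.52857960e-04, -3.94907570e+01, -3.71361780e+01, -1.42219969e-04,
        4.05484476e-03,  1.79424433e-05]), 'tool_pos': array([0.21744451, 0.58534091, 0.23018745]), 'tool_rot': array([-5.55860169e-01, -3.09147664e+00,  2.87505978e-03]), 'contact_force': array([ 0.25151157, -0.47706674, -0.46614922]), 'wrist_torque': array([ 0.01820574,  0.01690553, -0.01023754]), 'grip_force': 0.0, 'opening': 0.08536101452465851}
```

View pics/scene0.png

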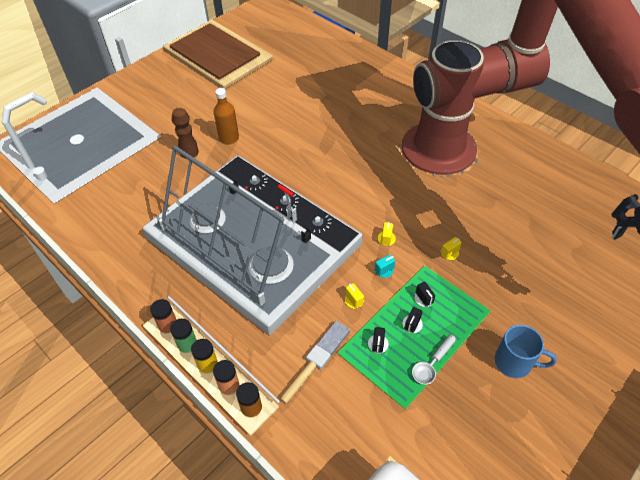

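View pics/top0.png

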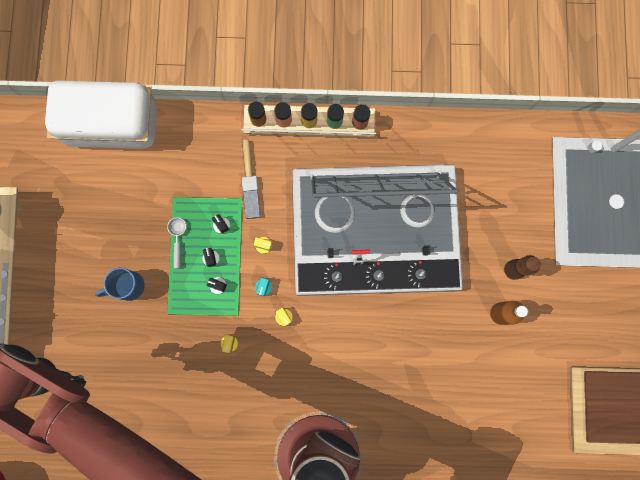

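```bash
python3 - <<'E'
from h import *
T=np.load('/tmp/top.npz');S=np.load('/tmp/scene.npz')
P=cloud('top',T['d']);im=T['im'];z=P[...,2]
m=(abs(z-.05)<.006);m[:, :280]=0;m[:,475:]=0;m[:160]=0;m[305:]=0
m=cv2.morphologyEx(m.astype(np.uint8),cv2.MORPH_OPEN,np.ones((3,3)))
print('deck z',np.median(z[m>0]))
# rays to z=.05
K,E=cal('top')
v,u=np.nonzero(m)
xy=np.array([ray('top',(a,b),.05)[:2] for a,b in zip(u,v)])
r=cv2.minAreaRect((xy*1000).astype(np.float32));print('hob rect',r)
for n,D in(('top',T),('scene',S)):
    im=D['im'].astype(int);P=cloud(n,D['d'])
    red=(im[...,0]>150)&(im[...,1]<70)&(im[...,2]<70)&(P[...,2]>.06)
    v,u=np.nonzero(red)
    if len(u): print(n,'red',len(u),u.mean(),v.mean(),np.median(P[red],0))
# knobs: high on mat
for n,D in(('top',T),('scene',S)):
    P=cloud(n,D['d']);im=D['im'];b=im.max(-1)<70
    g=((im[...,1]>im[...,0]*1.5)&(im[...,1]>90)&(im[...,2]<im[...,1]*.75)).astype(np.uint8)
    hull=cv2.morphologyEx(g,cv2.MORPH_CLOSE,np.ones((25,25)))
    c=max(cv2.findContours(hull,0,2)[0],key=cv2.contourArea)
    hm=np.zeros((480,640),np.uint8);cv2.drawContours(hm,[c],-1,1,-1)
    cp=np.array([ray(n,q[0],.004)[:2]*1000 for q in c],np.float32);print(n,'mat',cv2.minAreaRect(cp))
    t=(hm>0)&(P[...,2]>.038)
    k,l,s,_=cv2.connectedComponentsWithStats(t.astype(np.uint8))
    for i in range(1,k):
        if s[i,4]<15: continue
        q=l==i;pts=P[q];w=q&(im.min(-1)>140)
        rr=np.array([ray(n,(a,b),.044)[:2]*1000 for b,a in zip(*np.nonzero(q))],np.float32)
        wp=np.array([ray(n,(a,b),.044)[:2]*1000 for b,a in zip(*np.nonzero(w))])
        R=cv2.minAreaRect(rr);print(n,s[i],'z',np.median(pts[:,2]).round(4),'rect',np.round(R[0],1),np.round(R[1],1),round(R[2],1),'white',len(wp),wp.mean(0).round(1) if len(wp) else '')
a=cv2.resize(T['im'][190:305,160:250],None,fx=5,fy=5,interpolation=2)
b=cv2.resize(S['im'][265:385,340:470],None,fx=2.5,fy=2.5,interpolation=2)
c=np.zeros((600,800,3),np.uint8);c[:575,:450]=a;c[:300,460:785]=b
d=cv2.resize(S['im'][160:270,220:360],None,fx=2.4,fy=2.4,interpolation=2);c[310:310+d.shape[0],460:460+d.shape[1]]=d
save(c,'crop1.png')
E
```

```text
deck z 0.049852832128308724Traceback (most recent call last):
  File "<stdin>", line 10, in <module>
  File "h.py", line 8, in ray
    K,E=cal(n);R,t=E[:3,:3],E[:3,3];o=-R.T@t;d=R.T@np.linalg.inv(K)@np.array([uv[0],uv[1],1.]);return o+d*(z-o[2])/d[2]
        ~~~^^^
  File "h.py", line 6, in cal
    c=ctrl.get_calibration(n);K=np.array([[c['fx'],0,c['cx']],[0,c['fy'],c['cy']],[0,0,1]]);return K,np.array(c['extrinsics'])
ValueError: time passes only in moves, steps and waits
```

```bash
python3 - <<'E'
s=open('h.py').read()
s=s.replace("def cal(n):","import functools\n@functools.lru_cache\ndef cal(n):")
s+='''def rays(n,mask,z):
    K,E=cal(n);v,u=np.nonzero(mask);d=np.stack([u,v,np.ones(len(u))],-1)@np.linalg.inv(K).T@E[:3,:3];o=-E[:3,:3].T@E[:3,3]
    return (o+d*((z-o[2])/d[:,2:]))[:,:2]*1000
'''
open('h.py','w').write(s)
E
cat > m.py <<'E'
from h import *
T=np.load('/tmp/top.npz');S=np.load('/tmp/scene.npz')
P=cloud('top',T['d']);z=P[...,2]
m=(abs(z-.05)<.006);m[:, :280]=0;m[:,475:]=0;m[:160]=0;m[305:]=0
m=cv2.morphologyEx(m.astype(np.uint8),cv2.MORPH_OPEN,np.ones((3,3)))
print('hob rect',cv2.minAreaRect(rays('top',m,.05).astype(np.float32)))
for n,D in(('top',T),('scene',S)):
    im=D['im'].astype(int);P=cloud(n,D['d'])
    red=(im[...,0]>150)&(im[...,1]<70)&(im[...,2]<70)&(P[...,2]>.06)&(P[...,0]<1)&(P[...,0]>.3)
    v,u=np.nonzero(red)
    if len(u): print(n,'red',len(u),u.mean(),v.mean(),np.median(P[red],0))
for n,D in(('top',T),('scene',S)):
    P=cloud(n,D['d']);im=D['im']
    g=((im[...,1]>im[...,0]*1.5)&(im[...,1]>90)&(im[...,2]<im[...,1]*.75)).astype(np.uint8)
    c=max(cv2.findContours(cv2.morphologyEx(g,cv2.MORPH_CLOSE,np.ones((25,25))),0,2)[0],key=cv2.contourArea)
    hm=np.zeros((480,640),np.uint8);cv2.drawContours(hm,[cv2.convexHull(c)],-1,1,-1)
    print(n,'mat',cv2.minAreaRect(rays(n,hm,.004).astype(np.float32)))
    t=(hm>0)&(P[...,2]>.038)
    k,l,s,_=cv2.connectedComponentsWithStats(t.astype(np.uint8))
    for i in range(1,k):
        if s[i,4]<15: continue
        q=l==i;w=q&(im.min(-1)>140)
        R=cv2.minAreaRect(rays(n,q,.044).astype(np.float32));wp=rays(n,w,.044)
        print(n,s[i],'z',np.median(P[q][:,2]).round(4),np.round(R[0],1),np.round(R[1],1),round(R[2],1),'mean',rays(n,q,.044).mean(0).round(1),'white',len(wp),wp.mean(0).round(1) if len(wp) else '')
E
python3 m.py; python3 - <<'E'
from h import *
T=np.load('/tmp/top.npz');S=np.load('/tmp/scene.npz')
a=cv2.resize(T['im'][190:305,160:250],None,fx=5,fy=5,interpolation=2)
b=cv2.resize(S['im'][265:385,340:470],None,fx=2.5,fy=2.5,interpolation=2)
c=np.zeros((600,800,3),np.uint8);c[:575,:450]=a;c[:300,460:785]=b
d=cv2.resize(S['im'][160:270,220:360],None,fx=2.4,fy=2.4,interpolation=2);c[310:310+d.shape[0],460:460+d.shape[1]]=d
save(c,'crop1.png')
E
```

```text
hob rect ((600.044677734375, -136.6729736328125), (338.07464599609375, 437.3417053222656), 3.1936776638031006)
top red 58 359.98275862068965 251.20689655172413 [ 0.52186556 -0.0858128   0.17288474]
scene red 58 285.2068965517241 189.9655172413793 [ 0.52166637 -0.08455914  0.17156163]
top mat ((523.3143920898438, 321.1544189453125), (320.01025390625, 191.68479919433594), 0.6170735955238342)
top [212 214  16  18 140] z 0.0432 [605.1 280.2] [46.6 24.2] 35.5 mean [605.7 280. ] white 16 [610.  286.6]
top [203 248  12  18 131] z 0.0436 [515.2 304.8] [45.4 23.3] 15.1 mean [514.8 304.6] white 16 [524.4 309.7]
top [207 278  18  13 139] z 0.0435 [442.3 282. ] [45.2 23.3] 67.7 mean [442.2 282.6] white 13 [445.1 293. ]
scene mat ((520.6842651367188, 322.21783447265625), (321.17010498046875, 189.0762481689453), 0.6993297934532166)
scene [417 282  18  19 175] z 0.0423 [444.1 283.5] [46.1 27.7] 67.6 mean [442.9 283.3] white 19 [444.  294.1]
scene [406 307  16  20 186] z 0.0426 [515.1 306.2] [46.3 23.4] 15.8 mean [515.1 305.6] white 14 [524.7 307.4]
scene [373 326  12  21 206] z 0.0424 [605.9 280.9] [49.4 23.7] 39.8 mean [607.1 281.8] white 18 [614.  287.2]
```

View pics/crop1.png

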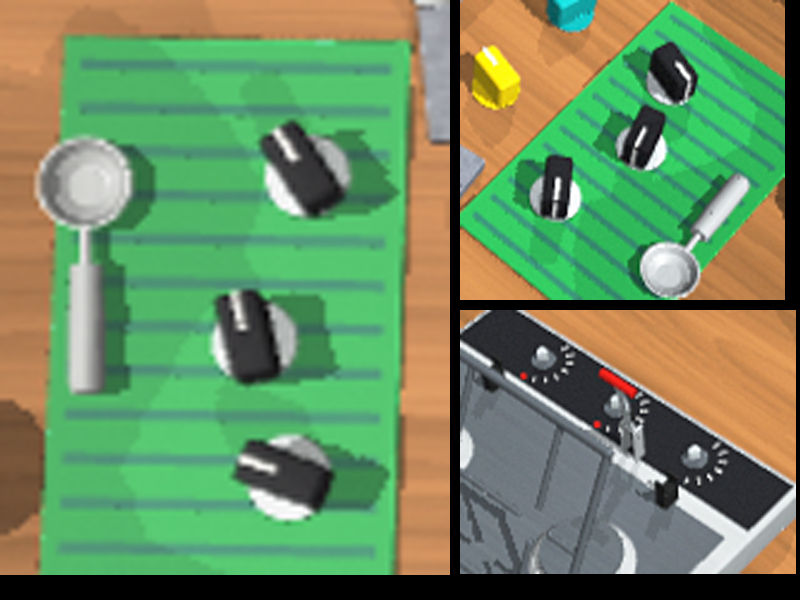

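```bash
python3 - <<'E'
from h import *
a=np.radians(3.19);R=np.array([[np.cos(a),-np.sin(a)],[np.sin(a),np.cos(a)]]);c0=np.array([600,-136.7])
for n in('top','scene'):
    D=np.load('/tmp/%s.npz'%n);im=D['im'].astype(int);P=cloud(n,D['d'])*1000
    H=np.concatenate([(P[...,:2]-c0)@R,P[...,2:]],-1)
    for y in(110,0,-110):
        m=(abs(H[...,0]+125)<16)&(abs(H[...,1]-y)<16)&(H[...,2]>61)&(H[...,2]<75)
        w=rays(n,m,.068);w=(w-c0)@R
        print(n,y,m.sum(),w.mean(0).round(1) if m.any() else '',H[m].mean(0).round(1) if m.any() else '')
    rd=(im[...,0]>140)&(im[...,1]<80)&(im[...,2]<80)&(abs(P[...,2]-50)<8)&(abs(H[...,0])<170)&(abs(H[...,1])<220)
    k,l,s,_=cv2.connectedComponentsWithStats(rd.astype(np.uint8))
    for i in range(1,k): print('  reddot',s[i,4],((rays(n,l==i,.05)-c0)@R).mean(0).round(1))
    g=(abs(H[...,1])<160)&(H[...,2]>185)&(H[...,0]>-60)&(H[...,0]<150)
    q=H[g];top=q[q[:,2]>np.percentile(q[:,2],60)]
    print(n,'grate',g.sum(),'maxz',q[:,2].max(),'x,z of top',np.median(top,0).round(1), 'ang',np.median(np.arctan2(q[:,2]-82,135-q[:,0])).round(3), 'r', np.percentile(np.hypot(q[:,2]-82,135-q[:,0]),[50,90,99]).round(0))
E
```

```text
top 110 9 [-125.   109.8] [-124.8  109.7   66.5]
top 0 9 [-125.3   -0.9] [-125.3   -1.1   67. ]
top -110 11 [-125.5 -110.9] [-125.4 -111.1   67. ]
  reddot 5 [ -92.6 -110.3]
  reddot 7 [-92.   -0.4]
  reddot 6 [-92.7 109.4]
top grate 655 maxz 272.3693965617987 x,z of top [ 46.7  -1.  266.8] ang 1.124 r [202. 206. 210.]
scene 110 14 [-122.2  110.7] [-123.9  109.2   65.2]
scene 0 7 [-121.8    0.3] [-123.4   -1.5   65.3]
scene -110 12 [-122.8 -106.9] [-124.6 -109.1   65. ]
  reddot 1 [-158.5  -52.6]
  reddot 1 [-159.3  -46.1]
  reddot 5 [ -95.1 -112. ]
  reddot 2 [-159.5  -37.3]
  reddot 2 [-159.3  -26.5]
  reddot 1 [-159.6  -17.8]
  reddot 2 [-158.9   -4.9]
  reddot 7 [-96.1  -2.4]
scene grate 858 maxz 270.22333008899454 x,z of top [ 47.8  18.8 265.2] ang 1.125 r [200. 204. 206.]
```

```bash
python3 -m crank '0 0 0.08 -0.079; 0 0 0.08 -0.079;0 0 0.04 -0.079;0 0 0 -0.079;0 0 0 -0.079' 40 40; python3 -m crank '0 0 0 -0.079; 0 0 0 -0.079;0 0 0 -0.079;0 0 0 -0.079;0 0 0 -0.026'
```

```text
t: 0.52
tool_pos: [0.2181, 0.5865, 0.334]
tool_rot: [-1.482, -2.77, -0.007]
contact_force: [-0.2, 0.5, -0.6]
opening: 0.034
grip_force: 0.0
t: 0.93
tool_pos: [0.2176, 0.5856, 0.3305]
tool_rot: [2.162, 2.279, -0.002]
contact_force: [-0.2, 0.1, -0.2]
opening: 0.0345
grip_force: 0.0
```

```bash
for i in 1 2 3 4; do python3 -m crank '0.0394 -0.0704 0 0;0.0394 -0.0704 0 0;0.0394 -0.0704 0 0;0.0394 -0.0704 0 0;0.0394 -0.0704 0 0' >/dev/null; done; python3 -m crank '0.0394 -0.0704 0 0;0.0394 -0.0704 0 0;0 0 0 0;0 0 0 0;0 0 0 0'
```

```text
t: 3.02
tool_pos: [0.6508, -0.1884, 0.3304]
tool_rot: [-2.156, -2.283, 0.0]
contact_force: [-0.7, -0.3, -0.1]
opening: 0.034
grip_force: 0.0
```

```bash
python3 -m crank '0 0 -0.04 0;0 0 -0.04 0;0 0 -0.04 0;0 0 -0.03 0;0 0 -0.018 0'; python3 -m crank '0 0 0 0;0 0 0 0;0 0 0 0;0 0 0 0;0 0 0 0' 0 40;python3 - <<'E'
from h import *
im,d=grab('scene');save(im,'s1.png')
E
```

```text
t: 3.43
tool_pos: [0.65, -0.1869, 0.2452]
tool_rot: [-2.153, -2.284, 0.001]
contact_force: [0.0, -0.3, -0.5]
opening: 0.0346
grip_force: 0.0
t: 3.85
tool_pos: [0.6506, -0.1878, 0.248]
tool_rot: [-2.155, -2.283, -0.0]
contact_force: [-5.2, 1.9, -0.6]
opening: 0.0085
grip_force: 39.1
```

View pics/s1.png

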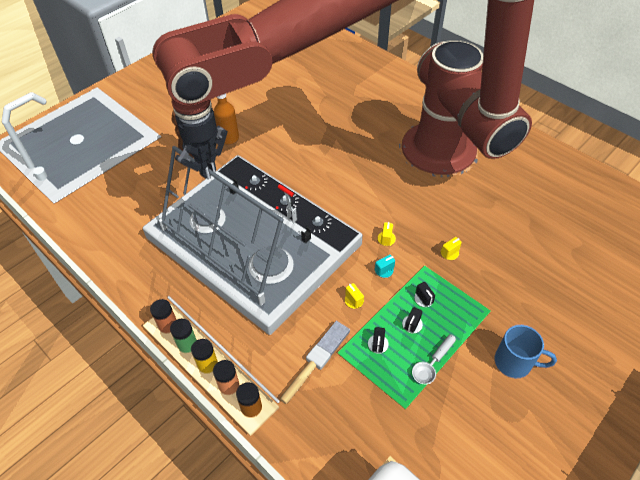

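```bash
python3 -m crank '-0.0282 -0.0016 -0.015 0;-0.027 -0.0015 -0.0174 0;-0.0254 -0.0014 -0.0194 0;-0.0238 -0.0013 -0.0212 0;-0.0222 -0.0012 -0.0232 0'
python3 -m crank '-0.02 -0.0011 -0.025 0;-0.0182 -0.001 -0.0264 0;-0.0158 -0.0009 -0.0278 0;-0.0136 -0.0008 -0.0288 0;-0.0114 -0.0006 -0.03 0'
python3 -m crank '-0.0088 -0.0005 -0.0308 0;-0.0062 -0.0003 -0.0312 0;-0.0036 -0.0002 -0.0278 0;-0.0014 0 -0.024 0;0 0 -0.02 0'
python3 -m crank '0 0 0 0;0 0 0 0;0 0 0 0;0 0 0 0;0 0 0 0'
```

```text
t: 4.32
tool_pos: [0.5905, -0.1915, 0.2025]
tool_rot: [2.151, 2.28, 0.011]
contact_force: [5.0, 6.0, 2.6]
opening: 0.0083
grip_force: 42.0
t: 4.73
tool_pos: [0.5492, -0.194, 0.1328]
tool_rot: [2.155, 2.282, 0.004]
contact_force: [-4.0, 4.6, 4.9]
opening: 0.0082
grip_force: 43.5
t: 5.15
tool_pos: [0.5375, -0.1946, 0.0636]
tool_rot: [-2.156, -2.283, 0.001]
contact_force: [-11.3, 3.5, 46.5]
opening: 0.0083
grip_force: 53.6
t: 5.57
tool_pos: [0.5374, -0.1946, 0.0635]
tool_rot: [-2.155, -2.282, 0.002]
contact_force: [-4.8, 2.3, -0.1]
opening: 0.0083
grip_force: 45.1
```

```bash
python3 -m crank '0 0 0 0;0 0 0 0;0 0 0 0;0 0 0 0;0 0 0 0' 40 40
python3 -m crank '0 0 0.0628 0;0 0 0.0628 0;0 0 0.0628 0;0 0 0.0628 0;0 0 0.0628 0' - 
python3 -c "
from h import *
im,d=grab('top');P=cloud('top',d)*1000;a=np.radians(3.19);R=np.array([[np.cos(a),-np.sin(a)],[np.sin(a),np.cos(a)]]);H=(P[...,:2]-[600,-136.7])@R
m=(abs(H[...,0]+65)<12)&(abs(H[...,1]-100)<60)&(P[...,2]>75)&(P[...,2]<110);print(m.sum(),np.median(P[m],0) if m.any() else '')"
for i in 1 2 3; do python3 -m crank '-0.0056 0.0143 0 -0.0667;-0.0056 0.0143 0 -0.0667;-0.0056 0.0143 0 -0.0667;-0.0056 0.0143 0 -0.0667;-0.0056 0.0143 0 -0.0667' 0 |sed -n 1,3p; done
```

```text
t: 5.98
tool_pos: [0.539, -0.1952, 0.0641]
tool_rot: [2.156, 2.283, 0.001]
contact_force: [0.5, -0.4, 0.3]
opening: 0.034
grip_force: 0.0
t: 6.4
tool_pos: [0.5383, -0.1948, 0.2221]
tool_rot: [2.156, 2.284, 0.0]
contact_force: [0.2, 0.1, 0.5]
opening: 0.0341
grip_force: 0.0
165 [529.53819425 -20.43607035  85.12193971]
t: 6.87
tool_pos: [0.5244, -0.1588, 0.2204]
tool_rot: [2.679, 1.64, 0.001]
t: 7.28
tool_pos: [0.5103, -0.123, 0.2204]
tool_rot: [3.012, 0.891, 0.001]
t: 7.7
tool_pos: [0.4963, -0.0872, 0.2204]
tool_rot: [3.14, 0.081, 0.001]
```

```bash
python3 -m crank '0 0 -0.028 0;0 0 -0.028 0;0 0 -0.028 0;0 0 -0.028 0;0 0 -0.028 0'
python3 -m crank '0.0168 0.0009 0 0;0.0168 0.0009 0 0;0.0168 0.0009 0 0;0.0168 0.0009 0 0;0.0168 0.0009 0 0'
python3 -m crank '0 0 0.03 0;0 0 0.03 0;0 0 0 0;0 0 0 0;0 0 0 0'|sed -n 1,4p
python3 -c "
from h import *
im,d=grab('top');P=cloud('top',d)*1000;i=im.astype(int);red=(i[...,0]>150)&(i[...,1]<70)&(i[...,2]<70)&(P[...,2]>60)&(P[...,0]>300)&(P[...,0]<800)
print(red.sum(),np.median(P[red],0));im,d=grab('scene');save(im[130:290,180:380].repeat(3,0).repeat(3,1),'s2.png')"
```

```text
t: 8.12
tool_pos: [0.4965, -0.0875, 0.1498]
tool_rot: [3.14, 0.089, 0.001]
contact_force: [0.2, 0.3, 0.6]
opening: 0.0004
grip_force: 0.0
t: 8.53
tool_pos: [0.5393, -0.0853, 0.1508]
tool_rot: [3.14, 0.089, -0.0]
contact_force: [-3.3, -0.5, -2.2]
opening: -0.0
grip_force: 1.5
t: 8.95
tool_pos: [0.5388, -0.0853, 0.1803]
tool_rot: [3.14, 0.089, 0.001]
contact_force: [-0.6, 0.8, -0.1]
1 [ 463.64338018 -103.6842326   436.95383146]
```

View pics/s2.png

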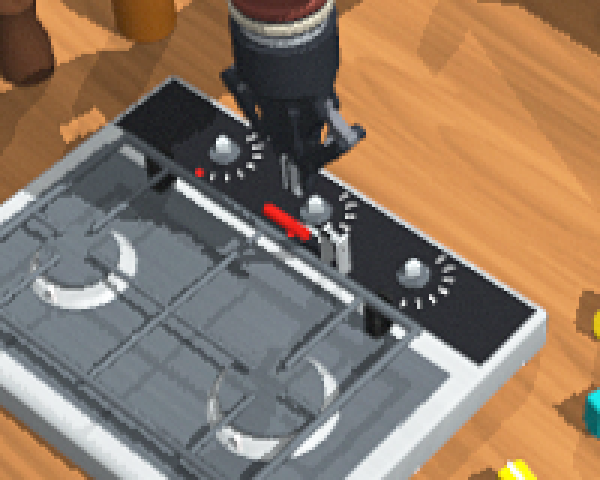

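```bash
python3 -m crank '0.02 0.001 0 0;0.02 0.001 0 0;0 0 -0.02 0;0 0 -0.02 0;0.018 0.001 -0.026 0'
python3 -m crank '0.018 0.001 -0.028 0;0.012 0.0006 -0.028 0;0.006 0 -0.024 0;0.002 0 -0.018 0;0 0 -0.01 0'
python3 -m crank '0 0 -0.006 0;0 0 0 0;0 0 0 0;0 0 0 0;0 0 0 0'
python3 -m crank '0 0 0.05 0;0 0 0.08 0;0 0 0.08 0;0 0 0.04 0;0 0 0 0'|sed -n 1,3p
python3 -c "
from h import *
im,d=grab('scene');P=cloud('scene',d)*1000;i=im.astype(int);red=(i[...,0]>150)&(i[...,1]<70)&(i[...,2]<70)&(P[...,2]>60)&(P[...,0]>300)&(P[...,0]<800)
print(red.sum(),np.median(P[red],0));grab('top')"; python3 m.py | grep -E 'top.*z|scene.*z'
```

```text
t: 9.47
tool_pos: [0.5696, -0.0838, 0.1485]
tool_rot: [3.14, 0.088, 0.011]
contact_force: [6.2, 1.7, 8.1]
opening: 0.0
grip_force: 4.0
t: 9.88
tool_pos: [0.5861, -0.0829, 0.0939]
tool_rot: [-3.14, -0.089, 0.003]
contact_force: [-10.3, 2.0, 29.6]
opening: 0.0001
grip_force: 14.5
t: 10.3
tool_pos: [0.5861, -0.0829, 0.0941]
tool_rot: [-3.14, -0.089, 0.002]
contact_force: [-10.3, 2.0, 21.3]
opening: -0.0
grip_force: 10.8
t: 10.72
tool_pos: [0.5886, -0.0837, 0.2216]
tool_rot: [3.137, 0.089, 0.014]
56 [588.40164623 -81.67807298  92.9884285 ]
top [212 213  15  19 135] z 0.043 [605.  279.6] [48.9 23.4] 35.5 mean [606.3 279.8] white 16 [614.4 287.5]
top [203 248  12  18 138] z 0.0433 [514.6 304.3] [45.4 22.9] 16.7 mean [513.9 304.7] white 17 [524.7 309. ]
top [207 278  18  14 141] z 0.0429 [441.7 282.5] [45.1 23.7] 69.8 mean [441.7 282.3] white 15 [442.6 290.7]
scene [417 282  18  19 170] z 0.0426 [443.1 283.8] [46.4 23.8] 70.8 mean [443.2 283.7] white 21 [443.9 294.1]
scene [405 307  17  20 192] z 0.0423 [516.1 306.5] [48.3 23.5] 15.8 mean [516.1 306. ] white 16 [523.5 307.3]
scene [373 327  12  21 201] z 0.0424 [607.7 282.3] [48.6 23.9] 39.8 mean [607.1 281.7] white 21 [613.9 288. ]
```

```bash
for i in 1 2; do python3 -m crank '-0.0292 0.0733 0 0.0733;-0.0292 0.0733 0 0.0733;-0.0292 0.0733 0 0.0733;-0.0292 0.0733 0 0.0733;-0.0292 0.0733 0 0.0733' 53 40 >/dev/null;done
python3 -m crank '0 0 -0.08 0;0 0 -0.08 0;0 0 -0.04 0;0 0 0 0;0 0 0 0' 
```

```text
t: 12.07
tool_pos: [0.4378, 0.2823, 0.1117]
tool_rot: [-2.585, -1.783, 0.012]
contact_force: [-0.1, 0.1, 1.0]
opening: 0.0451
grip_force: 0.0
```

```bash
python3 -m crank '0 0 0 0;0 0 0 0;0 0 0 0;0 0 0 0;0 0 0 0'|sed -n 2,3p
```

```text
tool_pos: [0.441, 0.2837, 0.1166]
tool_rot: [2.586, 1.784, 0.003]
```

```bash
python3 -m crank '0.003 -0.001 -0.05 0;0 0 -0.05 0;0 0 -0.05 0;0 0 -0.03 0;0 0 -0.02 0'|sed -n 2,4p;python3 -m crank '0 0 0 0;0 0 0 0;0 0 0 0;0 0 0 0;0 0 0 0'
```

```text
tool_pos: [0.4407, 0.2825, 0.0134]
tool_rot: [-2.586, -1.784, 0.004]
contact_force: [-0.7, -0.6, -0.1]
t: 13.32
tool_pos: [0.4428, 0.2835, 0.0168]
tool_rot: [2.585, 1.784, 0.004]
contact_force: [0.3, -0.1, -0.2]
opening: 0.0455
grip_force: 0.0
```

```bash
python3 -m crank '0 0 0 0;0 0 0 0;0 0 0 0;0 0 0 0;0 0 0 0' 0 50; python3 -m crank '0 0 0.05 0;0 0 0.05 0;0 0 0.05 0;0 0 0.05 0;0 0 0.05 0'; python3 -m crank '0 0 0.02 0;0 0 0 0;0 0 0 0;0 0 0 0;0 0 0 0'; python3 -c "
from h import *
grab('top');im,d=grab('scene');save(im[150:400,300:520].repeat(2,0).repeat(2,1),'s3.png')"; python3 m.py|grep z
```

```text
t: 13.73
tool_pos: [0.4425, 0.2834, 0.0161]
tool_rot: [2.586, 1.784, 0.002]
contact_force: [-0.1, -0.7, 4.4]
opening: 0.0232
grip_force: 49.5
t: 14.15
tool_pos: [0.4411, 0.2827, 0.1405]
tool_rot: [-2.586, -1.784, 0.003]
contact_force: [-0.7, -0.2, -1.1]
opening: 0.0235
grip_force: 49.1
t: 14.57
tool_pos: [0.4405, 0.2824, 0.1477]
tool_rot: [-2.585, -1.784, 0.007]
contact_force: [-0.2, 0.0, -0.8]
opening: 0.0232
grip_force: 49.1
top [212 214  15  18 131] z 0.0435 [606.1 280.1] [45.4 23.3] 34.0 mean [606.2 280.1] white 18 [612.6 286.8]
top [ 171  239   64   76 2779] z 0.461 [447.8 325.3] [216.2 130.3] 18.3 mean [460.8 322.2] white 13 [416.3 314.5]
scene [422 269  15   6  40] z 0.1385 [398.2 258.5] [ 9.1 34.1] 23.3 mean [397.7 257.9] white 26 [397.7 258. ]
scene [406 307  16  20 190] z 0.0423 [515.8 306.4] [47.7 23.4] 15.8 mean [515.5 306.1] white 14 [524.7 307.4]
scene [373 327  12  21 205] z 0.0422 [607.3 282.4] [47.8 23.5] 35.4 mean [607.1 282. ] white 20 [613.5 287.7]
```

View pics/s3.png

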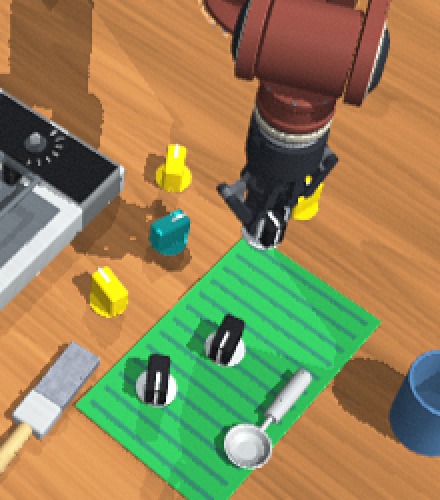

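```bash
for i in 1 2; do python3 -m crank '0.0057 -0.0632 0 0;0.0057 -0.0632 0 0;0.0057 -0.0632 0 0;0.0057 -0.0632 0 0;0.0057 -0.0632 0 0' >/dev/null;done
for i in 1 2; do python3 -m crank '0 0 0 0;0 0 0 0;0 0 0 0;0 0 0 0;0 0 0 0'|sed -n 2,4p;done
```

```text
tool_pos: [0.4701, -0.0319, 0.15]
tool_rot: [-2.584, -1.786, 0.0]
contact_force: [-0.7, -0.3, -0.2]
tool_pos: [0.4703, -0.0328, 0.1503]
tool_rot: [2.586, 1.785, 0.0]
contact_force: [-0.2, -0.4, -0.7]
```

```bash
python3 -m crank '-0.0022 -0.002 -0.03 0;0 0 -0.03 0;0 0 -0.03 0;0 0 -0.02 0;0 0 -0.01 0' >/dev/null;python3 -m crank '0 0 0 0;0 0 0 0;0 0 0 0;0 0 0 0;0 0 0 0'|sed -n 2,4p;python3 -m crank '0 0 -0.004 0;0 0 -0.004 0;0 0 -0.004 0;0 0 0 0;0 0 0 0'|sed -n 2,4p
python3 -m crank '0 0 -0.004 0;0 0 -0.004 0;0 0 -0.004 0;0 0 0 0;0 0 0 0'|sed -n 2,4p
```

```text
tool_pos: [0.4698, -0.0341, 0.0912]
tool_rot: [2.585, 1.783, 0.002]
contact_force: [-0.2, 0.3, -0.4]
tool_pos: [0.469, -0.0339, 0.084]
tool_rot: [-2.585, -1.784, 0.001]
contact_force: [-0.2, -0.1, 0.2]
tool_pos: [0.4691, -0.0339, 0.0781]
tool_rot: [-2.585, -1.784, 0.0]
contact_force: [0.7, 0.1, -0.7]
```

```bash
for i in 1 2 3; do python3 -m crank '0 0 -0.002 0;0 0 -0.002 0;0 0 0 0;0 0 0 0;0 0 0 0'|sed -n 2,4p; done
```

```text
tool_pos: [0.4696, -0.0338, 0.0766]
tool_rot: [2.586, 1.784, 0.001]
contact_force: [1.4, 2.3, 0.8]
tool_pos: [0.4697, -0.0337, 0.0752]
tool_rot: [2.586, 1.784, 0.002]
contact_force: [-0.3, 2.7, 5.0]
tool_pos: [0.4695, -0.0333, 0.0723]
tool_rot: [-2.585, -1.783, -0.003]
contact_force: [1.5, 5.3, 2.7]
```

```bash
for i in 1 2 3; do python3 -m crank '0 0 -0.001 -0.025;0 0 0 -0.025;0 0 0 -0.025;0 0 0 -0.025;0 0 0 0'|sed -n '2,4p;6p'; done
```

```text
tool_pos: [0.4694, -0.0338, 0.0716]
tool_rot: [-2.718, -1.575, -0.001]
contact_force: [1.7, 2.7, -0.1]
grip_force: 49.7
tool_pos: [0.4696, -0.0336, 0.0712]
tool_rot: [-2.833, -1.357, -0.003]
contact_force: [1.8, 4.2, 1.2]
grip_force: 49.6
tool_pos: [0.47, -0.0334, 0.071]
tool_rot: [-2.931, -1.131, -0.004]
contact_force: [3.1, 4.7, 1.3]
grip_force: 49.7
```

```bash
python3 -m crank '0 0 -0.002 0;0 0 -0.002 0;0 0 0 0;0 0 0 0;0 0 0 0'|sed -n '2,4p;6p'; python3 -m crank '0 0 -0.002 0;0 0 -0.002 0;0 0 0 0;0 0 0 0;0 0 0 0'|sed -n '2,4p;6p';python3 -c "
from h import *
im,d=grab('scene');save(im[150:270,240:360].repeat(5,0).repeat(5,1),'s4.png');print(ctrl.get_obs()['wrist_torque'])"
```

```text
tool_pos: [0.4703, -0.0336, 0.0695]
tool_rot: [2.93, 1.133, 0.005]
contact_force: [2.9, 5.1, 3.2]
grip_force: 50.1
tool_pos: [0.4703, -0.0336, 0.0677]
tool_rot: [2.93, 1.133, 0.004]
contact_force: [2.9, 5.0, 4.4]
grip_force: 50.3
[ 0.91383962 -0.36159266 -0.06144291]
```

View pics/s4.png

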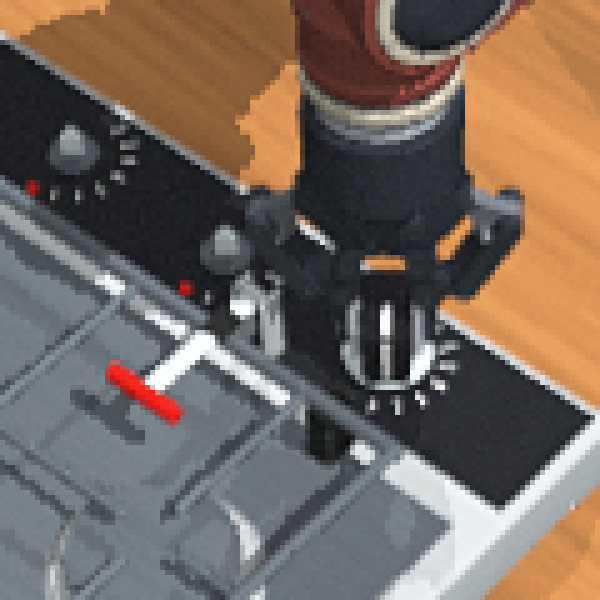

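```bash
for i in 1 2; do python3 -m crank '0 0 -0.002 0;0 0 -0.002 0;0 0 0 0;0 0 0 0;0 0 0 0'|sed -n '2,4p;6p';done; python3 -c "
from h import *
print(ctrl.get_obs()['wrist_torque'])"
```

```text
tool_pos: [0.4703, -0.0336, 0.0657]
tool_rot: [2.93, 1.133, 0.004]
contact_force: [2.3, 4.8, 5.5]
grip_force: 50.3
tool_pos: [0.4704, -0.0336, 0.0651]
tool_rot: [-2.93, -1.133, -0.003]
contact_force: [-2.4, 6.4, 13.5]
grip_force: 51.4
[1.03258969 0.55098247 0.0273577 ]
```

```bash
python3 -m crank '0 0.001 0.002 -0.03;0 0 0 -0.04;0 0 0 -0.04;0 0 0 -0.04;0 0 0 0'|sed -n '2,4p;6p'; python3 -m crank '0 0 0 -0.04;0 0 0 -0.04;0 0 0 -0.04;0 0 0 -0.04;0 0 0 0'|sed -n '2,4p;6p'; python3 -c "
from h import *
print(ctrl.get_obs()['wrist_torque'])"
```

```text
tool_pos: [0.4706, -0.0341, 0.0652]
tool_rot: [3.042, 0.777, 0.004]
contact_force: [1.2, 1.8, 5.9]
grip_force: 50.3
tool_pos: [0.4707, -0.0346, 0.0651]
tool_rot: [3.114, 0.39, 0.005]
contact_force: [1.4, -1.3, 4.9]
grip_force: 50.2
[ 0.05043453 -0.24174612  0.04001233]
```

```bash
for i in 1 2 3; do python3 -m crank '0 0 0 -0.033;0 0 0 -0.033;0 0 0 0;0 0 0 0;0 0 0 0'|sed -n '2,4p;6p'; python3 -c "
from h import *
print(ctrl.get_obs()['wrist_torque'])";done
```

```text
tool_pos: [0.4707, -0.0348, 0.0651]
tool_rot: [3.13, 0.231, 0.005]
contact_force: [2.4, -1.3, 5.4]
grip_force: 50.2
[-0.16145054 -0.35161054 -0.02626242]
tool_pos: [0.4707, -0.035, 0.0651]
tool_rot: [3.137, 0.07, 0.005]
contact_force: [2.5, -2.6, 4.8]
grip_force: 50.2
[-0.38783229 -0.31960797 -0.02107364]
tool_pos: [0.4708, -0.0352, 0.0652]
tool_rot: [3.136, -0.093, 0.006]
contact_force: [2.9, -1.9, 4.3]
grip_force: 50.2
[-0.48499778 -0.25637316  0.03022304]
```

```bash
python3 -m crank '0 0 0 -0.033;0 0 0 -0.033;0 0 0 0;0 0 0 0;0 0 0 0'|sed -n '2,4p;6p'; python3 -c "
from h import *
print(ctrl.get_obs()['wrist_torque'])"
python3 -m crank '0 0 0 0.02;0 0 0 0;0 0 0 0;0 0 0 0;0 0 0 0' 45|tail -3;python3 -m crank '0 0 0.02 0;0 0 0.04 0;0 0 0.08 0;0 0 0.08 0;0 0 0.05 0'|sed -n '2,4p';
```

```text
tool_pos: [0.4707, -0.0354, 0.0652]
tool_rot: [3.127, -0.255, 0.006]
contact_force: [2.3, -4.1, 5.6]
grip_force: 50.2
[-0.65353397 -0.27765495 -0.0028729 ]
contact_force: [-0.1, -0.7, -0.1]
opening: 0.038
grip_force: 0.0
tool_pos: [0.4704, -0.0337, 0.2039]
tool_rot: [3.134, -0.209, 0.008]
contact_force: [1.0, -0.3, 0.3]
```

```bash
for i in 1 2; do python3 -m crank '0.009 0.0678 0 0.0214;0.009 0.0678 0 0.0214;0.009 0.0678 0 0.0214;0.009 0.0678 0 0.0214;0.009 0.0678 0 0.0214' 53 40 >/dev/null;done
cat > k.py <<'E'
from h import *
import sys
a=np.radians(3.19);R=np.array([[np.cos(a),-np.sin(a)],[np.sin(a),np.cos(a)]]);c0=np.array([600,-136.7])
for n in('top','scene'):
    im,d=grab(n);P=cloud(n,d)*1000;H=(P[...,:2]-c0)@R
    for y in(110,0,-110):
        q=(np.hypot(H[...,0]+125,H[...,1]-y)<30)&(P[...,2]>80)&(P[...,2]<120)
        if q.sum()<15: continue
        zt=np.median(P[q][:,2]);r=cv2.minAreaRect((((rays(n,q,zt/1000)-c0)@R)).astype(np.float32));w=q&(im.min(-1)>140)
        print(n,y,q.sum(),'z',zt.round(1),np.round(r[0],1),np.round(r[1],1),round(r[2],1),'white',((rays(n,w,zt/1000)-c0)@R).mean(0).round(1) if w.any() else '')
save(im[150:270,240:360].repeat(5,0).repeat(5,1),sys.argv[1])
E
python3 k.py s5.png; python3 m.py|grep -E 'red|z'; python3 -c "
from h import *
o=ctrl.get_obs();print(o['tool_pos'],o['tool_rot'])"
```

```text
top 110 168 z 92.2 [-123.6  109.8] [23.8 46. ] 79.8 white [-112.   107.5]
scene 110 183 z 90.8 [-120.2  113.2] [31.6 48.8] 79.7 white [-116.7  105.8]
top red 41 357.9756097560976 229.70731707317074 [ 0.58822055 -0.0908183   0.09391119]
scene red 57 268.35087719298247 228.33333333333334 [ 0.58803463 -0.0805251   0.09259323]
top [ 170  197   57  117 3497] z 0.5182 [518.5 334.2] [313.2 144.4] 4.1 mean [526.2 336.8] white 12 [591.4 295.3]
scene [434 275  11  13  88] z 0.224 [402.1 291.2] [34.4 19.4] 15.4 mean [401.4 290.5] white 1 [406.9 292. ]
scene [406 307  16  20 190] z 0.0423 [516.  306.5] [48.  23.6] 15.8 mean [515.3 305.9] white 17 [524.4 307.6]
scene [383 322  12  19 199] z 0.0425 [581.4 288.8] [45.4 24.1] 39.9 mean [581.4 288.4] white 16 [587.5 293.7]
[0.51403913 0.30944376 0.19941662] [-3.12335960e+00 -3.25713535e-01 -7.91386207e-04]
```

View pics/s5.png

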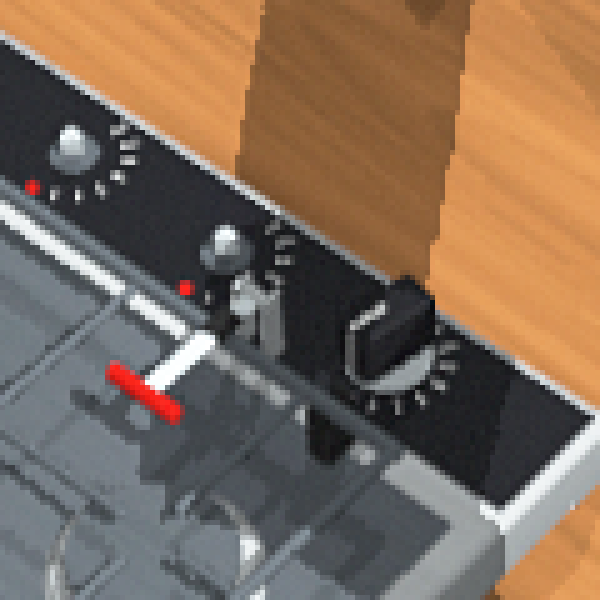

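```bash
python3 -m crank '0 0 -0.08 0.042;0 0 -0.08 0;0 0 -0.04 0;0 0 0 0;0 0 0 0'>/dev/null;python3 -m crank '0 0 0 0;0 0 0 0;0 0 0 0;0 0 0 0;0 0 0 0'|sed -n 2,3p
```

```text
tool_pos: [0.5149, 0.3058, 0.1001]
tool_rot: [-3.113, -0.421, -0.003]
```

```bash
python3 -m crank '0 0 -0.05 0;0 0 -0.05 0;0 0 -0.04 0;0 0 -0.02 0;0 0 -0.008 0'|sed -n 2,4p;python3 -m crank '0 0 0 0;0 0 0 0;0 0 0 0;0 0 0 0;0 0 0 0'|sed -n 2,4p;python3 -m crank '0 0 0 0;0 0 0 0;0 0 0 0;0 0 0 0;0 0 0 0' 0 50;
```

```text
tool_pos: [0.5128, 0.3049, 0.0127]
tool_rot: [3.112, 0.421, -0.006]
contact_force: [0.1, -0.4, -0.4]
tool_pos: [0.5151, 0.3059, 0.0161]
tool_rot: [-3.113, -0.421, -0.003]
contact_force: [0.4, 0.0, 0.8]
t: 28.57
tool_pos: [0.5147, 0.3058, 0.0155]
tool_rot: [-3.113, -0.421, -0.002]
contact_force: [0.5, -0.2, 3.0]
opening: 0.0233
grip_force: 49.4
```

```bash
python3 -m crank '0 0 0.05 0;0 0 0.05 0;0 0 0.05 0;0 0 0.05 0;0 0 0.06 0'>/dev/null; for i in 1 2 3; do python3 -m crank '-0.0051 -0.06 0 0.0396;-0.0051 -0.06 0 0.0396;-0.0051 -0.06 0 0.0396;-0.0051 -0.06 0 0.0396;-0.0051 -0.06 0 0.0396' >/dev/null;done
for i in 1 2; do python3 -m crank '0 0 0 0;0 0 0 0;0 0 0 0;0 0 0 0;0 0 0 0';done
```

```text
t: 30.65
tool_pos: [0.4759, -0.1433, 0.1445]
tool_rot: [-2.59, -1.778, 0.0]
contact_force: [-0.1, 0.2, -0.4]
opening: 0.0232
grip_force: 49.2
t: 31.07
tool_pos: [0.476, -0.1443, 0.1448]
tool_rot: [2.591, 1.776, 0.0]
contact_force: [-0.0, 0.2, -0.3]
opening: 0.0232
grip_force: 49.2
```

```bash
python3 -m crank '0.001 0 -0.04 0;0 0 -0.04 0;0 0 -0.03 0;0 0 -0.016 0;0 0 0 0'>/dev/null;python3 -m crank '0 0 -0.004 0;0 0 -0.004 0;0 0 0 0;0 0 0 0;0 0 0 0'|sed -n 2,4p;  for i in 1 2 3; do python3 -m crank '0 0 -0.002 0;0 0 -0.002 0;0 0 0 0;0 0 0 0;0 0 0 0'|sed -n 2,4p; done
```

```text
tool_pos: [0.4773, -0.1447, 0.0788]
tool_rot: [2.59, 1.775, 0.002]
contact_force: [1.5, 0.2, -0.0]
tool_pos: [0.4774, -0.1445, 0.0775]
tool_rot: [2.591, 1.775, 0.002]
contact_force: [-0.7, 3.3, 7.5]
tool_pos: [0.4778, -0.1447, 0.077]
tool_rot: [2.59, 1.776, 0.002]
contact_force: [-3.4, 5.5, 15.5]
tool_pos: [0.478, -0.1447, 0.0767]
tool_rot: [2.59, 1.776, 0.002]
contact_force: [-8.2, 5.7, 24.7]
```

```bash
python3 -m crank '-0.002 0 0.003 -0.02;0 0 0 -0.02;0 0 0 -0.02;0 0 0 -0.02;0 0 0 0'|sed -n 2,4p;  for i in 1 2 3; do python3 -m crank '0 0 0 -0.025;0 0 0 -0.025;0 0 0 -0.025;0 0 0 -0.025;0 0 0 0'|sed -n 2,4p; done
```

```text
tool_pos: [0.4773, -0.1451, 0.0767]
tool_rot: [2.696, 1.607, 0.004]
contact_force: [-1.8, 3.8, 13.0]
tool_pos: [0.477, -0.1452, 0.0762]
tool_rot: [2.814, 1.39, 0.003]
contact_force: [-2.0, 1.6, 11.4]
tool_pos: [0.4766, -0.1449, 0.0754]
tool_rot: [2.916, 1.165, 0.003]
contact_force: [-0.9, 1.9, 7.5]
tool_pos: [0.4766, -0.1448, 0.0749]
tool_rot: [2.998, 0.933, 0.003]
contact_force: [-0.3, 1.6, 5.6]
```

```bash
for i in 1 2; do python3 -m crank '0 0 -0.002 -0.01;0 0 -0.002 -0.01;0 0 0 -0.01;0 0 0 -0.01;0 0 0 0'|sed -n 2,4p;done
```

```text
tool_pos: [0.4767, -0.1442, 0.0722]
tool_rot: [3.027, 0.839, 0.005]
contact_force: [4.5, 4.5, 3.9]
tool_pos: [0.4768, -0.1442, 0.0702]
tool_rot: [3.052, 0.744, 0.005]
contact_force: [4.4, 3.8, 3.9]
```

Dropping over the D; push home.

```bash
for i in 1 2 3; do python3 -m crank '0 0 -0.002 0;0 0 -0.002 0;0 0 0 0;0 0 0 0;0 0 0 0'|sed -n 2,4p;done
```

```text
tool_pos: [0.4769, -0.1441, 0.0683]
tool_rot: [3.052, 0.745, 0.005]
contact_force: [3.1, 4.7, 4.7]
tool_pos: [0.4769, -0.1441, 0.0664]
tool_rot: [3.052, 0.745, 0.005]
contact_force: [3.5, 4.4, 4.9]
tool_pos: [0.4769, -0.1441, 0.0645]
tool_rot: [3.052, 0.745, 0.005]
contact_force: [3.6, 4.1, 4.8]
```

```bash
python3 -m crank '0 0 -0.002 0;0 0 -0.002 0;0 0 0 0;0 0 0 0;0 0 0 0'|sed -n 2,4p; python3 -m crank '0 0 0.002 -0.04;0 0 0 -0.04;0 0 0 -0.04;0 0 0 -0.04;0 0 0 0'|sed -n '2,4p'; python3 -m crank '0 0 0 -0.04;0 0 0 -0.04;0 0 0 -0.04;0 0 0 -0.04;0 0 0 0'|sed -n '2,4p';python3 -m crank '0 0 0 -0.03;0 0 0 -0.03;0 0 0 0;0 0 0 0;0 0 0 0'|sed -n '2,4p'
```

```text
tool_pos: [0.477, -0.1441, 0.0644]
tool_rot: [-3.051, -0.745, -0.004]
contact_force: [-2.4, 7.1, 16.6]
tool_pos: [0.477, -0.1447, 0.0644]
tool_rot: [3.121, 0.353, 0.005]
contact_force: [1.6, 3.7, 9.4]
tool_pos: [0.477, -0.1453, 0.0644]
tool_rot: [3.14, -0.041, 0.005]
contact_force: [0.7, 1.3, 10.2]
tool_pos: [0.4769, -0.1455, 0.0644]
tool_rot: [3.134, -0.185, 0.005]
contact_force: [1.2, 1.3, 9.4]
```

```bash
python3 -m crank '0 0 0 0.01;0 0 0 0;0 0 0 0;0 0 0 0;0 0 0 0' 45|tail -3;python3 -m crank '0 0 0.02 0;0 0 0.04 0;0 0 0.08 0;0 0 0.08 0;0 0 0.05 0'|sed -n '2,4p';python3 -c "
from h import *
grab('top');grab('scene')"; python3 m.py|grep -E 'z'
```

```text
contact_force: [1.5, 0.3, -0.7]
opening: 0.0384
grip_force: 0.0
tool_pos: [0.4766, -0.145, 0.2024]
tool_rot: [3.135, -0.16, 0.008]
contact_force: [0.4, 0.1, 1.3]
top [209 224  16  17 132] z 0.0432 [580.1 286.7] [46.4 23.7] 38.7 mean [580.8 286.6] white 14 [584.8 293.3]
scene [383 322  12  19 191] z 0.0425 [581.5 288.6] [45.5 24. ] 39.3 mean [581.7 288.7] white 17 [588.2 294.5]
```

```bash
for i in 1 2 3; do python3 -m crank '0.0139 0.0577 0 0.0331;0.0139 0.0577 0 0.0331;0.0139 0.0577 0 0.0331;0.0139 0.0577 0 0.0331;0.0139 0.0577 0 0.0331' 53 40 >/dev/null;done;python3 -m crank '0 0 -0.08 0;0 0 -0.08 0;0 0 -0.04 0;0 0 0 0;0 0 0 0'>/dev/null;python3 -m crank '0 0 0 0;0 0 0 0;0 0 0 0;0 0 0 0;0 0 0 0'|sed -n 2,3p; python3 k.py s6.png
```

```text
tool_pos: [0.5804, 0.2885, 0.0988]
tool_rot: [-2.963, -1.044, -0.004]
top 110 169 z 91.6 [-123.8  109.8] [23.8 46.4] 80.0 white [-110.6  107.4]
top 0 175 z 91.5 [-124.2    0.3] [24.9 47.1] 81.7 white [-111.5   -3. ]
scene 110 185 z 90.4 [-119.5  113.4] [32.9 50.6] 79.7 white [-115.4  105. ]
scene 0 169 z 90.5 [-120.5    4.7] [35.6 49.2] 81.3 white [-114.5   -5. ]
```

```bash
python3 -m crank '0 -0.001 -0.05 0;0 0 -0.05 0;0 0 -0.04 0;0 0 -0.018 0;0 0 -0.006 0'>/dev/null;python3 -m crank '0 0 0 0;0 0 0 0;0 0 0 0;0 0 0 0;0 0 0 0'|sed -n 2,4p;python3 -m crank '0 0 0 0;0 0 0 0;0 0 0 0;0 0 0 0;0 0 0 0' 0 50;
```

```text
tool_pos: [0.5805, 0.2881, 0.0166]
tool_rot: [-2.963, -1.044, -0.003]
contact_force: [-0.6, -0.6, 0.1]
t: 42.93
tool_pos: [0.5802, 0.288, 0.016]
tool_rot: [-2.963, -1.044, -0.002]
contact_force: [-0.6, 0.1, 2.5]
opening: 0.0231
grip_force: 49.5
```

```bash
python3 -m crank '0 0 0.05 0;0 0 0.05 0;0 0 0.05 0;0 0 0.05 0;0 0 0.06 0'>/dev/null; for i in 1 2 3 4; do python3 -m crank '-0.0098 -0.0542 0 0.0168;-0.0098 -0.0542 0 0.0168;-0.0098 -0.0542 0 0.0168;-0.0098 -0.0542 0 0.0168;-0.0098 -0.0542 0 0.0168' >/dev/null;done
for i in 1 2; do python3 -m crank '0 0 0 0;0 0 0 0;0 0 0 0;0 0 0 0;0 0 0 0'|sed -n 2,6p;done
```

```text
tool_pos: [0.4818, -0.2531, 0.145]
tool_rot: [-2.586, -1.782, 0.0]
contact_force: [0.2, 0.7, -0.4]
opening: 0.0234
grip_force: 49.1
tool_pos: [0.4818, -0.2541, 0.1454]
tool_rot: [2.588, 1.781, 0.0]
contact_force: [0.4, 0.8, -0.8]
opening: 0.0235
grip_force: 49.1
```

```bash
python3 -m crank '0.001 0 -0.04 0;0 0 -0.04 0;0 0 -0.03 0;0 0 -0.016 0;0 0 0 0'>/dev/null;python3 -m crank '0 0 -0.004 0;0 0 -0.004 0;0 0 0 0;0 0 0 0;0 0 0 0'|sed -n 2,4p;  for i in 1 2; do python3 -m crank '0 0 -0.002 0;0 0 -0.001 0;0 0 0 0;0 0 0 0;0 0 0 0'|sed -n 2,4p; done
```

```text
tool_pos: [0.4827, -0.2545, 0.0791]
tool_rot: [2.587, 1.78, 0.001]
contact_force: [-0.2, 0.4, -0.1]
tool_pos: [0.4826, -0.2543, 0.0773]
tool_rot: [2.587, 1.781, 0.001]
contact_force: [1.8, 1.8, 3.9]
tool_pos: [0.4828, -0.2543, 0.0766]
tool_rot: [2.587, 1.781, 0.001]
contact_force: [0.5, 3.1, 7.3]
```

```bash
for i in 1 2 3; do python3 -m crank '0 0 -0.0005 -0.025;0 0 0 -0.025;0 0 0 -0.025;0 0 0 -0.025;0 0 0 0'|sed -n 2,4p; done
```

```text
tool_pos: [0.4825, -0.2546, 0.0761]
tool_rot: [2.72, 1.57, 0.0]
contact_force: [0.5, 1.5, 6.7]
tool_pos: [0.4822, -0.2547, 0.0755]
tool_rot: [2.835, 1.352, -0.001]
contact_force: [-1.8, 0.5, 4.4]
tool_pos: [0.4819, -0.254, 0.0739]
tool_rot: [-2.932, -1.127, 0.001]
contact_force: [0.0, -0.1, -0.1]
```

Force vanished: it's dropping on. Push home.

```bash
for i in 1 2 3; do python3 -m crank '0 0 -0.003 0;0 0 -0.003 0;0 0 0 0;0 0 0 0;0 0 0 0'|sed -n 2,4p; done
```

```text
tool_pos: [0.482, -0.254, 0.0712]
tool_rot: [-2.931, -1.128, 0.001]
contact_force: [1.1, 1.5, -0.7]
tool_pos: [0.482, -0.2541, 0.0683]
tool_rot: [-2.932, -1.128, 0.0]
contact_force: [0.1, 0.4, -2.0]
tool_pos: [0.4821, -0.2541, 0.0653]
tool_rot: [-2.932, -1.128, 0.0]
contact_force: [-1.6, 1.0, -0.6]
```

```bash
python3 -m crank '0 0 -0.002 0;0 0 -0.001 0;0 0 0 0;0 0 0 0;0 0 0 0'|sed -n 2,4p; for i in 1 2 3; do python3 -m crank '0 0 0 -0.045;0 0 0 -0.045;0 0 0 -0.045;0 0 0 -0.046;0 0 0 0'|sed -n '2,4p';done; python3 -m crank '0 0 0 0.01;0 0 0 0;0 0 0 0;0 0 0 0;0 0 0 0' 45|tail -3;python3 -m crank '0 0 0.02 0;0 0 0.04 0;0 0 0.08 0;0 0 0.08 0;0 0 0.05 0'|sed -n '2,4p'; for i in 1 2; do python3 -m crank '-0.02 0.07 0 0;-0.02 0.07 0 0;-0.02 0.07 0 0;-0.02 0.07 0 0;-0.02 0.07 0 0'>/dev/null;done; python3 -m crank '0 0 0 0;0 0 0 0;0 0 0 0;0 0 0 0;0 0 0 0'|sed -n 2,4p;python3 k.py s7.png;python3 m.py|grep red
```

```text
tool_pos: [0.4821, -0.2541, 0.0649]
tool_rot: [-2.932, -1.128, 0.001]
contact_force: [-3.4, 3.1, 5.6]
tool_pos: [0.4825, -0.2543, 0.065]
tool_rot: [3.063, 0.699, 0.0]
contact_force: [-3.0, 2.9, 5.2]
tool_pos: [0.4826, -0.2546, 0.0649]
tool_rot: [3.13, 0.261, 0.001]
contact_force: [-2.5, 1.7, 6.5]
tool_pos: [0.4826, -0.255, 0.065]
tool_rot: [3.135, -0.184, 0.001]
contact_force: [-2.7, 0.4, 5.0]
contact_force: [0.4, -0.2, 0.7]
opening: 0.0387
grip_force: 0.0
tool_pos: [0.4834, -0.255, 0.2044]
tool_rot: [3.134, -0.161, 0.008]
contact_force: [0.5, 0.1, 0.8]
tool_pos: [0.3826, 0.0946, 0.1992]
tool_rot: [3.137, -0.165, 0.0]
contact_force: [-0.3, 0.3, 0.1]
top 110 167 z 91.0 [-123.5  109.8] [23.8 46. ] 80.0 white [-110.9  106.9]
top 0 172 z 91.3 [-1.241e+02 -1.000e-01] [24.1 46.8] 81.7 white [-111.8   -2.8]
top -110 174 z 91.0 [-124.1 -108.1] [25.6 44.2] 86.9 white [-110.9 -112.5]
scene 110 182 z 90.7 [-119.5  112.1] [29.8 50.7] 79.7 white [-114.7  105.2]
scene 0 168 z 90.4 [-120.3    2.9] [32.3 50.1] 81.3 white [-114.5   -5. ]
scene -110 161 z 90.4 [-120. -106.] [33.6 51.1] 82.5 white [-115.1 -114.8]
top red 50 357.58 229.76 [ 0.58746765 -0.0868961   0.09384771]
scene red 55 268.2181818181818 228.25454545454545 [ 0.58850128 -0.07978145  0.09306551]
```

View pics/s7.png

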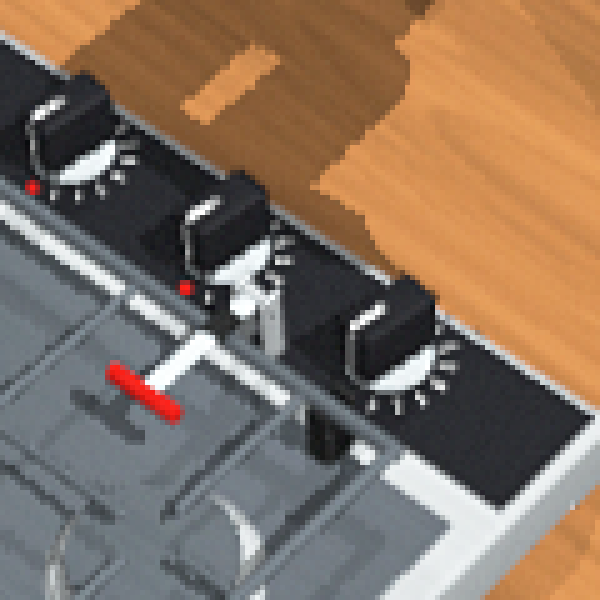

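```bash
python3 -c "
from station import ctrl
print(ctrl.finish_job())"
```

```text
the job is handed in; nothing more can be done
None
```

I handed the job in at about 52 s of the 208 s allowed; the hand-in returned no verdict. In the last images the grate is down, the clip is shut over it, and all three knobs from the mat sit fully home, turned to their off stops and released.

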